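Move tested phone batteries from the charger bank to the carrying rack in bay order

TASK

The four phone batteries have finished their charge test. Move them from the charger bank into the carrying rack, standing contacts down and fully home, and keep their order for the test sheet: the battery next to the bank's power unit goes into the pocket next to the rack's grip plate, the second into the second pocket, and so on along the row.

Things in the scene. Friction and masses are not known exactly. Their poses are not given: they have to be found in the camera images.
- battery_1: dark flat phone battery 88 x 37 x 8 mm, 45 g, standing contacts down in bay_1; all four look alike, told apart by bay. Take it by its broad faces near the top. Origin: mid length (44 mm from foot and top), mid width, on one broad face; the middle of the thickness is 4 mm from it along +z. x along its length, pointing down while it stands; y width; z thickness.
- battery_2: dark flat phone battery 88 x 37 x 8 mm, 45 g, standing contacts down in bay_2; all four look alike, told apart by bay. Take it by its broad faces near the top. Origin: mid length (44 mm from foot and top), mid width, on one broad face; the middle of the thickness is 4 mm from it along +z. x along its length, pointing down while it stands; y width; z thickness.
- battery_3: dark flat phone battery 88 x 37 x 8 mm, 45 g, standing contacts down in bay_3; all four look alike, told apart by bay. Take it by its broad faces near the top. Origin: mid length (44 mm from foot and top), mid width, on one broad face; the middle of the thickness is 4 mm from it along +z. x along its length, pointing down while it stands; y width; z thickness.
- battery_4: dark flat phone battery 88 x 37 x 8 mm, 45 g, standing contacts down in bay_4; all four look alike, told apart by bay. Take it by its broad faces near the top. Origin: mid length (44 mm from foot and top), mid width, on one broad face; the middle of the thickness is 4 mm from it along +z. x along its length, pointing down while it stands; y width; z thickness.
- bay_1: black charging bay 56 x 51 x 38 mm, fixed on the bank, one of four alike; battery_1 starts in it, thickness along x. Origin: centre of underside; y along the row, z up. Slot 12 (x) x 42 (y) mm, floor 6 mm above the origin, walls 26 mm high, then a flared lip; the battery stands loose and draws straight up.
- bay_2: black charging bay 56 x 51 x 38 mm, fixed on the bank, one of four alike; battery_2 starts in it, thickness along x. Origin: centre of underside; y along the row, z up. Slot 12 (x) x 42 (y) mm, floor 6 mm above the origin, walls 26 mm high, then a flared lip; the battery stands loose and draws straight up.
- bay_3: black charging bay 56 x 51 x 38 mm, fixed on the bank, one of four alike; battery_3 starts in it, thickness along x. Origin: centre of underside; y along the row, z up. Slot 12 (x) x 42 (y) mm, floor 6 mm above the origin, walls 26 mm high, then a flared lip; the battery stands loose and draws straight up.
- bay_4: black charging bay 56 x 51 x 38 mm, fixed on the bank, one of four alike; battery_4 starts in it, thickness along x. Origin: centre of underside; y along the row, z up. Slot 12 (x) x 42 (y) mm, floor 6 mm above the origin, walls 26 mm high, then a flared lip; the battery stands loose and draws straight up.
- bank: charger bank, fixed: rail with four bays in a row and, at the row's +y end, the power unit, a grey box 66 x 38 x 60 mm with a black rocker switch on top. Origin: on the bench below mid row; y along the row to the power unit, z up. Bay places x = 0, y = +81 (by the power unit), +27, -27, -81 mm; which bay is where varies. Slot floors 18 mm, battery tops 106 mm above the bench.
- rack: fixed aluminium trough 240 mm long, 4 pockets; grip plate with black bar (81 mm high) at its -y end, other end low. Origin: on the bench below mid row; y along row, z up. Pockets x = 0, y = -84 (by the grip plate), -28, 28, 84 mm: 12 (x) x 42 (y), floor 8 mm up, flared from 31 to a 30 mm mouth at 44 mm high. Battery home: thickness along x, either face first, origin 52, top 96 mm up.

How it is judged:
By the outcome, as a careful person would: the job done as asked, in the order asked, and still so for the second after the job is handed in, with the robot touching nothing.
It also fails if it takes over 96 s, if anything falls off the work surface, if the arm or the gripper's body presses on something with over 40 N, if the wrist force passes 120 N, or if a joint passes its speed limit or range.

ROBOT

A 6-joint arm with a two-finger parallel gripper is mounted at the origin on a cart in front of the work surface, level with it; the furniture and walls round the work are solid. World frame = base frame: x ahead of the robot, y to its left, z up, the work surface at z = 0. Lengths are in m, angles in rad, forces in N, time in s.
With the tool pointing down it reaches from about 0.425 to 0.95 m from the base axis. Payload 3.5 kg.
Tool frame: the origin (TCP) lies midway between the tips of the shut fingers; the grasp point (between the pads) lies 19 mm behind it (ctrl.hold_point_z is the distance from the TCP to the grasp point, in m); z points along the fingers, y is the line along which they close (so a half turn about z gives the same grasp; the last joint's range is limited). The gripper opens to 85 mm and grips with 20 to 120 N. Pads are 22 mm wide; open, the fingers measure 114 mm over their backs; the gripper's body (76 mm by 85 mm) begins 54 mm behind the grasp point. The pads swing forward as they close: fully open they stand 13 mm farther back than shut.
Start: joints at [-1.471, 0.286, 1.577, -0, 1.279, -0.15], TCP at [0.167, -0.654, 0.231] pointing down, gripper open.
Joint ranges: [-2.77, 2.77], [-0.9, 2.22], [0.21, 2.48], [-1.53, 4.67], [0.24, 2.81], [-2.84, 2.84]. Speed limits (rad/s): [2.79, 2.79, 3.14, 3.14, 3.14, 3.14].

INTERFACE

Orientations are given as a unit quaternion [x, y, z, w].
In Python, from plant import readout, cams, sign_off, ctrl gives the robot as it stands. The module is installed in compiled form; this text tells all that it offers.
- The arm moves only by the tool step_arm, never from a script. Its argument "increments" is a list of rows, each a list of 2 entries, a list of its own where there are three numbers: the shift along the world's x, y, z in mm, then the turn, a rotation vector about the world's x, y, z in rad. In form: [[[x, y, z], [rx, ry, rz]], ...]. A call has 1 to 8 rows; each row shifts and turns the commanded pose from where the row before left it; what a row does not reach is not made up. A row lasts 1/12 s, in which the tool goes at most 41.7 mm and 7.16 degrees, less where a joint would pass 70% of its speed; a pose out of reach is approached as far as the arm can. A call is refused whole if a number of a shift passes 41.7 or a number of a turn 0.125, either way. A call with a gripper value outside its range is refused whole. "fingers" is the opening, from -1 (shut) to 1 (fully open), set as the call begins (left out, the last holds). The fingers move at their own pace and stop on an object; "grip_force" is the grip in N (left out, the last holds). Time passes only in rows, so rows that do not move let the fingers close. It gives the time, the measured TCP pose, the force, the opening and the grip force at its end, in the units of the state.
- readout.get_state(): the state, without advancing time (a new reading comes with each control period).
- cams.read_camera(name): name is "side" or "top" or "wrist"; returns the picture (480x640x3 uint8, red, green, blue); there is no depth.
- cams.get_calibration(name): a dict with "fx", "fy", "cx", "cy" (pixels), "eye" and "rotation" of the camera in the world; the wrist camera has in their place "T_tool_cam" (4x4, takes a point from camera to tool coordinates, whose origin is the TCP and whose axes are the flange's). Camera axes: x right, y up, looking along -z (the intrinsics and any distortion apply to the point x, -y, -z); pixel columns grow to the right and rows downward; lengths in m; the calibration is good to about 2 mm. A picture is of the moment at which its call begins: read the wrist's pose just before it. get_calibration takes no time and is no camera call.
- sign_off(): hands the job in; it is judged then, once.
The state is a dict: "time": time; "qpos": joint angles; "dq": joint speeds; "joint_efforts": joint torques, N m; "eef_pos": TCP position; "tcp_rot": TCP orientation; "contact_force": force on the tool from outside, world axes, zero at the start; "wrist_torque": the same for the moment, N m; "opening": opening from 0.0 (shut) to 1.0 (fully open); "finger_force": force on a finger pad.
Only numpy, scipy, OpenCV 4.12 (cv2) and the standard library are available. Lean on these libraries where they do the work, as an engineer would, in place of code of your own. Each camera call takes 0.05 s, during which the arm holds its last target. There are 200 camera calls.

## Working session

There is one attempt and no reset: what is moved stays moved. The work goes in short steps, Python scripts to look and compute and a tool call to move; the robot and the scene stay as the last step left them, time stands still between calls to the robot, and variables do not carry over. Pictures are saved under pics/ and viewed, at most 14 in all, crops included, and the job is handed in when it is done.

Besides the shell and the picture viewer there is one more tool, called by a JSON object that holds its "api" and its "payload", one argument or row to a line. step_arm: Moves the arm, as the interface text tells. Its arguments: {"type":"object","properties":{"increments":{"type":"array","items":{"type":"array"}},"fingers":{"type":"number"},"grip_force":{"type":"number"}},"required":["increments"]}

```bash
mkdir -p pics; python3 - <<'E'
from plant import readout,cams,ctrl
import cv2
print(readout.get_state(), ctrl.hold_point_z)
for n in("top","side"):
    c=cams.get_calibration(n);print(n,c)
    cv2.imwrite(f"pics/{n}0.png",cams.read_camera(n)[:,:,::-1])
print(cams.get_calibration("wrist"))
E
```

```text
{'time': 0.0, 'qpos': array([-1.47098104e+00,  2.87208156e-01,  1.57817879e+00,  3.81970572e-05,
        1.27858387e+00, -1.50013912e-01]), 'dq': array([-0.00067111,  0.00107714, -0.00070138,  0.00110637,  0.00134664,
        0.00096763]), 'joint_efforts': array([-9.08184802e-06, -4.05982733e+01, -2.92624694e+01, -2.87279363e-04,
        5.82877983e-03,  9.90398057e-07]), 'eef_pos': array([ 0.16684869, -0.65338021,  0.22991787]), 'tcp_rot': array([ 9.92208297e-01,  1.24584432e-01,  4.81185444e-05, -1.18824596e-03]), 'contact_force': array([-0.65817254,  0.34428173, -1.20674107]), 'wrist_torque': array([-0.01304977, -0.00515727, -0.02398346]), 'finger_force': 0.0, 'opening': 0.9986307405966748} 0.0187
top {'fx': 492.4007325688237, 'fy': 492.4007325688237, 'cx': 317.47338658143053, 'cy': 236.6849938316903, 'eye': array([0.34983922, 0.0955121 , 0.9331881 ]), 'rotation': array([-0.05133748,  0.0690136 ,  0.71278326, -0.69609024])}
side {'fx': 551.7203563005647, 'fy': 551.7203563005647, 'cx': 327.82313695177737, 'cy': 235.88446790298048, 'eye': array([ 0.47627896, -0.70922874,  0.41235235]), 'rotation': array([ 0.55246865, -0.01529264, -0.00357085,  0.83338573])}
{'fx': 364.9443235136975, 'fy': 364.9443235136975, 'cx': 316.4556402162805, 'cy': 235.59186475935286, 'T_tool_cam': array([[ 1.19876852e-03,  9.44324145e-01,  3.29014395e-01,
         8.58675094e-02],
       [ 9.99999281e-01, -1.11880326e-03, -4.32366253e-04,
        -2.33965309e-04],
       [-4.01915123e-05,  3.29014677e-01, -9.44324807e-01,
        -1.42449138e-01],
       [ 0.00000000e+00,  0.00000000e+00,  0.00000000e+00,
         1.00000000e+00]])}
```

View pics/top0.png

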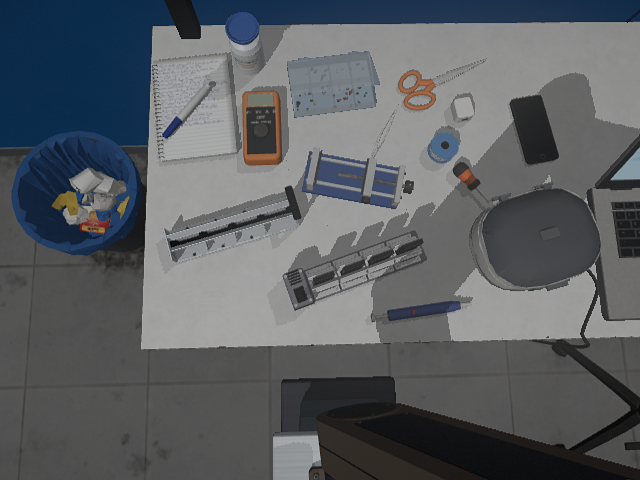

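View pics/side0.png

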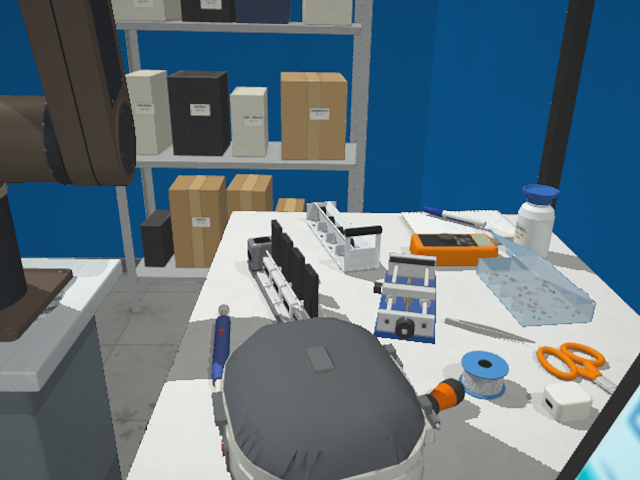

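The top view shows the bank with its power unit at about (298,290) and its far end at (420,242). The rack's grip plate is at (292,203) and its low end at (170,245). I'll enlarge these to measure them.

```bash
cat > h.py <<'E'
import numpy as np,cv2
from scipy.spatial.transform import Rotation as R
from plant import readout,cams
def cam(n,s=None):
    c=cams.get_calibration(n)
    if n=="wrist":
        T=np.array(c["T_tool_cam"]);r=R.from_quat(s["tcp_rot"]).as_matrix()
        return c,r@T[:3,:3],r@T[:3,3]+s["eef_pos"]
    q=np.array(c["rotation"]);return c,R.from_quat(q).as_matrix(),np.array(c["eye"])
def proj(P,n,s=None):
    c,r,e=cam(n,s);p=(np.atleast_2d(P)-e)@r
    return np.c_[c["cx"]+c["fx"]*p[:,0]/-p[:,2],c["cy"]-c["fy"]*p[:,1]/-p[:,2]]
def back(uv,z,n,s=None):
    c,r,e=cam(n,s);uv=np.atleast_2d(uv).astype(float)
    d=np.c_[(uv[:,0]-c["cx"])/c["fx"],-(uv[:,1]-c["cy"])/c["fy"],-np.ones(len(uv))]@r.T
    return e+d*((z-e[2])/d[:,2])[:,None]
E
python3 - <<'E'
from h import *
im=cv2.imread("pics/top0.png")
cv2.imwrite("pics/topc.png",cv2.resize(im[170:320,160:435],None,fx=2.9,fy=2.9,interpolation=cv2.INTER_CUBIC))
print(back([[298,290],[420,242]],.08,"top"),back([[292,203],[170,245]],.06,"top"))
E
```

```text
[[ 0.40386013  0.10819156  0.08      ]
 [ 0.48298496 -0.10841191  0.08      ]] [[0.56302926 0.11640791 0.06      ]
 [0.49053168 0.33490615 0.06      ]]
```

View pics/topc.png

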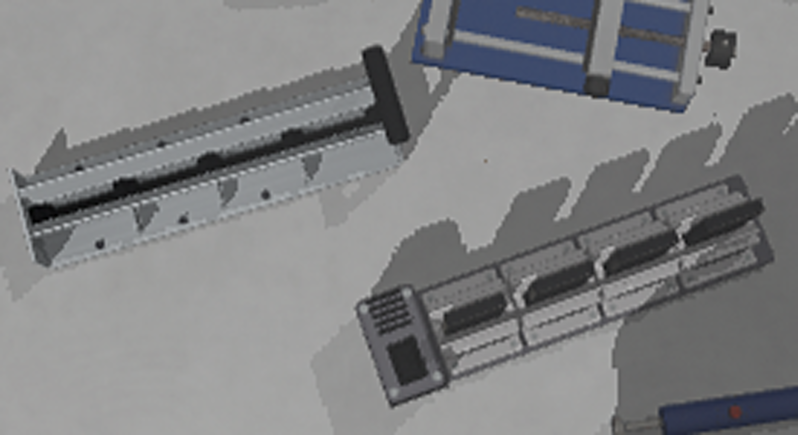

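Enlarged, the crop shows the four battery tops lined up along the bank, starting at the power unit on the left. The grip bar is on the rack's right end, at crop pixel (387,95). The bank is yawed about +0.35 rad and the rack about +0.32. I'll raise the arm and swing it to a wrist view of both.

{"api": "step_arm", "payload": {
  "increments": [
    [[0, 0, 41], [0, 0, 0]],
    [[0, 0, 41], [0, 0, 0]],
    [[0, 0, 41], [0, 0, 0]],
    [[26, 28, 0], [0, 0, 0.069]],
    [[26, 28, 0], [0, 0, 0.069]],
    [[26, 28, 0], [0, 0, 0.069]],
    [[26, 28, 0], [0, 0, 0.069]],
    [[26, 28, 0], [0, 0, 0.069]]
  ]
}}

```text
time: 0.77
eef_pos: [0.2976, -0.5124, 0.3537]
tcp_rot: [0.956, 0.294, 0.0, -0.0]
contact_force: [0.5, -0.3, -1.0]
opening: 0.995
finger_force: 0.0
```

{"api": "step_arm", "payload": {
  "increments": [
    [[26, 28, 0], [0, 0, 0.069]],
    [[26, 28, 0], [0, 0, 0.069]],
    [[26, 28, 0], [0, 0, 0.069]],
    [[26, 28, 0], [0, 0, 0.069]],
    [[11, 39, 0], [0, 0, 0.069]],
    [[11, 39, 0], [0, 0, 0.069]],
    [[11, 39, 0], [0, 0, 0.069]],
    [[11, 39, 0], [0, 0, 0.069]]
  ]
}}

```text
time: 1.43
eef_pos: [0.4449, -0.244, 0.3537]
tcp_rot: [0.839, 0.544, -0.0, -0.0]
contact_force: [1.3, 0.2, 0.0]
opening: 1.001
finger_force: 0.0
```

{"api": "step_arm", "payload": {
  "increments": [
    [[11, 39, 0], [0, 0, 0.069]],
    [[11, 39, 0], [0, 0, 0.069]],
    [[11, 39, 0], [0, 0, 0.069]],
    [[11, 39, 0], [0, 0, 0.069]],
    [[11, 39, 0], [0, 0, 0.069]],
    [[-7, 35, 0], [0, 0, 0.069]],
    [[-7, 35, 0], [0, 0, 0.069]],
    [[-7, 35, 0], [0, 0, 0.069]]
  ]
}}

```text
time: 2.1
eef_pos: [0.4782, 0.0558, 0.3537]
tcp_rot: [0.659, 0.752, -0.0, -0.0]
contact_force: [1.7, 0.3, -0.3]
opening: 0.993
finger_force: 0.0
```

{"api": "step_arm", "payload": {
  "increments": [
    [[-7, 35, 0], [0, 0, 0.069]],
    [[-7, 35, 0], [0, 0, 0.069]],
    [[-7, 35, 0], [0, 0, 0.069]],
    [[0, 0, 0], [0, 0, 0]],
    [[0, 0, 0], [0, 0, 0]]
  ]
}}

```text
time: 2.52
eef_pos: [0.4571, 0.1604, 0.3539]
tcp_rot: [0.578, 0.816, -0.0, -0.0]
contact_force: [-0.1, -0.9, -0.7]
opening: 0.997
finger_force: 0.0
```

```bash
python3 - <<'E'
from h import *
import pickle
s=readout.get_state();im=cams.read_camera("wrist")[:,:,::-1]
pickle.dump(s,open("w1.pkl","wb"));cv2.imwrite("pics/w1.png",im);print(s["time"],s["qpos"],s["eef_pos"],R.from_quat(s["tcp_rot"]).as_matrix()[:,0])
E
```

```text
2.5167 [ 1.27795144e-01 -2.15093025e-01  1.87224405e+00 -3.76201581e-04
  1.48515313e+00 -2.10612044e-01] [0.45714775 0.16037675 0.35389195] [-3.32015591e-01  9.43273873e-01 -2.17769964e-04]
```

View pics/w1.png

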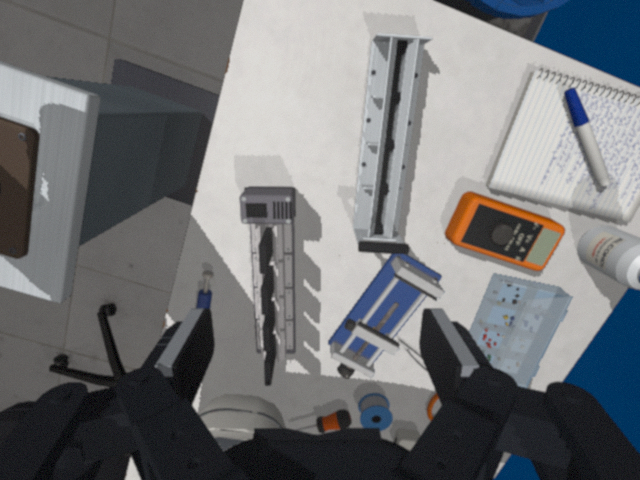

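The wrist view shows the bank upright: power unit at (268,205), battery tops at x≈267 from y≈228 to 385. The rack runs from the grip bar at (383,247) to the low end at (402,38). I'll enlarge both to get precise points.

```bash
python3 - <<'E'
from h import *
im=cv2.imread("pics/w1.png")
f=lambda c0,r0:cv2.resize(cv2.rotate(im[r0:r0+234,c0:c0+87],cv2.ROTATE_90_COUNTERCLOCKWISE),None,fx=3.4,fy=3.4,interpolation=cv2.INTER_CUBIC)
cv2.imwrite("pics/w1c.png",np.vstack([f(228,178),f(350,28)]))
E
```

```text
(no output)
```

View pics/w1c.png

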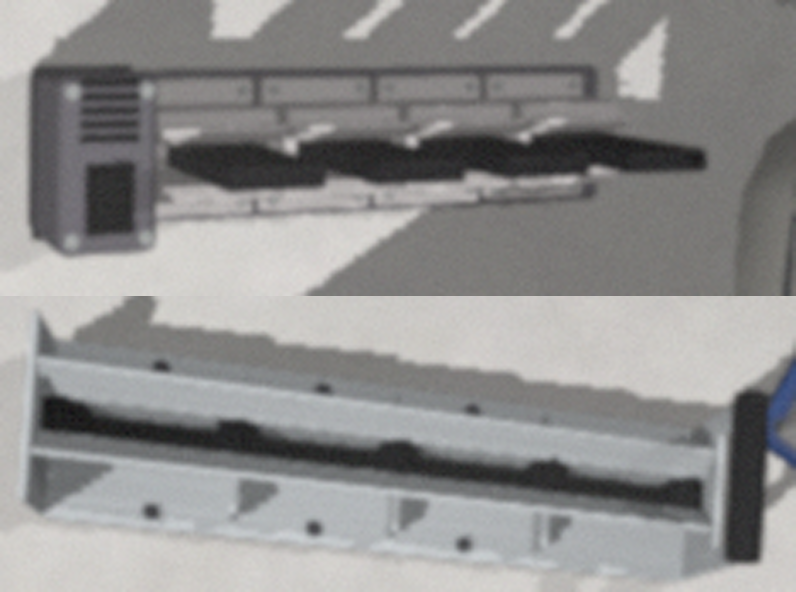

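```bash
cat > fit1.py <<'E'
from h import *
import pickle
from scipy.optimize import least_squares
s=pickle.load(open("w1.pkl","rb"))
def W(X,Y,rack):
    return [(350 if rack else 228)+86.5-(Y-(296 if rack else 0))/3.4,(28 if rack else 178)+X/3.4-.5]
def world(p,L):
    L=np.array(L,float);c,n=np.cos(p[2]),np.sin(p[2])
    return np.c_[p[0]+c*L[:,0]-n*L[:,1],p[1]+n*L[:,0]+c*L[:,1],L[:,2]]
def fit(uv,L,p0,n="wrist"):
    f=lambda p:(proj(world(p,L),n,s)-uv).ravel()
    r=least_squares(f,p0,loss="soft_l1");print(np.round(r.x,4));print(np.round(r.fun.reshape(-1,2),1).tolist());return r.x
if __name__=="__main__":
  for h in(.06,.072):
    a=.081+.0255
    L=[[-33,144,0],[-33,106,0],[33,106,0],[33,144,0]]
    L=[[x/1e3,(y-0.0)/1e3,h] for x,y,_ in L]
    uv=[W(65,252,0),W(155,248,0),W(155,76,0),W(65,76,0)]
    Lb=[[0,(y-18.5)/1e3,.106] for y in(81,27,-27,-81)]
    ub=[W(325,180,0),W(466,172,0),W(590,166,0),W(706,159,0)]
    fit(np.array(ub),Lb,[.44,0,.34])
    fit(np.array(uv),L,[.44,0,.34])
    print(h)
  L=[[.015,.12,.044],[.015,-.12,.044],[-.015,.12,.044],[-.015,-.12,.044]]
  uv=np.array([W(40,360,1),W(715,450,1),W(35,452,1),W(715,522,1)])
  fit(uv,L,[.53,.22,.32])
  print(back([W(748,476,1)],.081,"wrist",s))
E
python3 fit1.py
```

```text
[ 0.4505 -0.0123  0.34  ]
[[0.0, 0.6], [-0.1, -0.7], [0.1, -0.1], [-0.0, 0.2]]
[ 0.4516 -0.0099  0.3331]
[[-1.5, -1.5], [-0.8, 1.7], [1.3, 2.1], [0.9, -1.2]]
0.06
[ 0.4505 -0.0123  0.34  ]
[[0.0, 0.6], [-0.1, -0.7], [0.1, -0.1], [-0.0, 0.2]]
[ 0.4536 -0.0061  0.3444]
[[-2.5, -1.4], [-1.3, 2.7], [2.2, 2.5], [1.4, -1.7]]
0.072
[0.5301 0.2278 0.2883]
[[0.0, -0.9], [0.6, 4.4], [0.0, -0.9], [-0.8, 3.3]]
[[0.55971624 0.11736018 0.081     ]]
```

The fits are consistent. The bank is at about (0.4505, -0.0123) with yaw 0.340, and the rack at about (0.530, 0.228) with yaw 0.288. I'll move above the battery by the power unit and check alignment there.

{"api": "step_arm", "payload": {
  "increments": [
    [[-6.7, -19.3, -33], [0, 0, 0]],
    [[-6.7, -19.3, -33], [0, 0, 0]],
    [[-6.7, -19.3, -33], [0, 0, 0]],
    [[-6.7, -19.3, -33], [0, 0, 0]],
    [[-6.8, -19.1, -32], [0, 0, 0]],
    [[0, 0, 0], [0, 0, 0]],
    [[0, 0, 0], [0, 0, 0]]
  ]
}}

```text
time: 3.15
eef_pos: [0.423, 0.0611, 0.1884]
tcp_rot: [0.581, 0.814, -0.001, -0.002]
contact_force: [0.3, 0.9, 0.5]
opening: 0.999
finger_force: 0.0
```

```bash
python3 - <<'E'
from h import *
from fit1 import world
import pickle
s=readout.get_state();im=cams.read_camera("wrist")[:,:,::-1].copy()
pickle.dump(s,open("w2.pkl","wb"));cv2.imwrite("pics/w2.png",im);print(s["time"],s["qpos"],s["eef_pos"],R.from_quat(s["tcp_rot"]).as_matrix()[:,0])
b=[.4505,-.0123,.34]
for y in(81,27):
  q=proj(world(b,[[sx*.004,y/1e3+sy*.0185,.106] for sx,sy in((1,1),(1,-1),(-1,-1),(-1,1))]),"wrist",s)
  cv2.polylines(im,[np.round(q*16).astype(int)],True,(0,0,255),1,cv2.LINE_AA,4)
cv2.imwrite("pics/w2o.png",cv2.resize(im[150:450,120:520],None,fx=2,fy=2))
E
```

```text
3.15 [-9.50431058e-02 -2.44428541e-01  2.19698982e+00  7.42812492e-05
  1.19360411e+00 -4.25172239e-01] [0.42296624 0.06105323 0.18842781] [-0.32413473  0.94600892  0.00194894]
```

View pics/w2o.png

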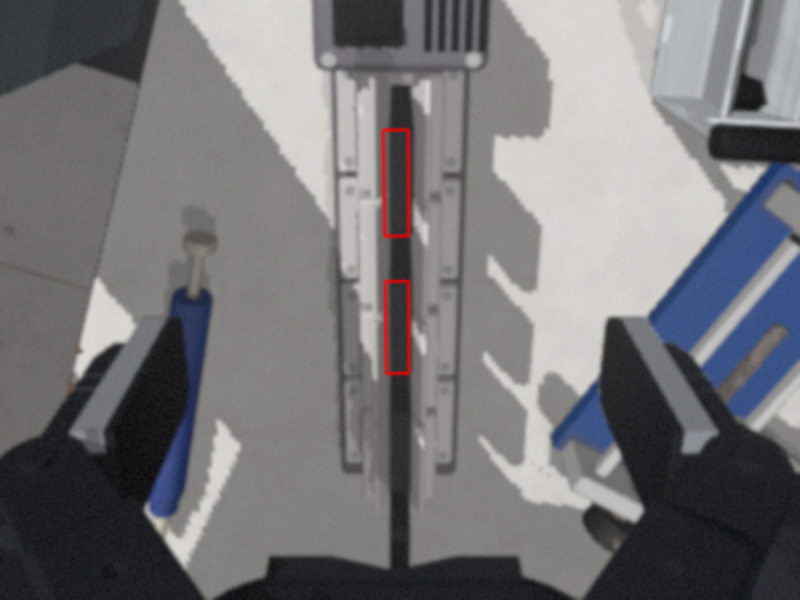

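The predicted tops (red boxes) lie on the batteries to within about 1 px across their thickness. Next I'll check along the row with an intensity profile.

```bash
python3 - <<'E'
from h import *
from fit1 import world
import pickle
s=pickle.load(open("w2.pkl","rb"));im=cv2.imread("pics/w2.png").astype(float).mean(2)
print([f"{r}:{im[r,315:324].mean():.0f}" for r in range(188,380,2)])
for y in (81,27,-27,-81): print(y,proj(world([.4505,-.0123,.34],[[0,y/1e3+.0185,.106],[0,y/1e3-.0185,.106]]),"wrist",s).round(1).tolist())
for r in(230,260,310): print(r,im[r,300:340].round())
E
```

```text
['188:126', '190:123', '192:89', '194:50', '196:49', '198:50', '200:48', '202:49', '204:49', '206:47', '208:48', '210:47', '212:47', '214:48', '216:53', '218:54', '220:54', '222:53', '224:54', '226:55', '228:53', '230:56', '232:53', '234:55', '236:54', '238:54', '240:53', '242:53', '244:52', '246:54', '248:53', '250:54', '252:56', '254:53', '256:54', '258:53', '260:53', '262:53', '264:52', '266:51', '268:47', '270:48', '272:46', '274:46', '276:48', '278:47', '280:47', '282:47', '284:45', '286:46', '288:46', '290:46', '292:49', '294:52', '296:53', '298:53', '300:52', '302:52', '304:53', '306:51', '308:51', '310:51', '312:52', '314:50', '316:50', '318:51', '320:51', '322:51', '324:51', '326:52', '328:52', '330:52', '332:52', '334:52', '336:48', '338:44', '340:43', '342:45', '344:42', '346:42', '348:42', '350:42', '352:43', '354:42', '356:46', '358:50', '360:49', '362:50', '364:49', '366:50', '368:49', '370:49', '372:49', '374:49', '376:50', '378:49']
81 [[317.4, 214.5], [317.8, 267.5]]
27 [[318.0, 290.2], [318.4, 336.2]]
-27 [[318.5, 356.0], [318.9, 396.3]]
-81 [[319.0, 413.7], [319.3, 449.3]]
230 [191. 192. 195. 189. 190. 189. 187. 170. 131. 108. 108. 104. 103.  96.
  80.  65.  59.  57.  55.  50.  56.  53.  54.  51.  53.  57.  70.  90.
 106. 110. 112. 116. 125. 138. 138. 140. 145. 149. 146. 144.]
260 [185. 195. 196. 190. 190. 186. 187. 167. 137. 111. 103. 103. 104.  99.
  81.  61.  45.  52.  52.  53.  57.  53.  53.  52.  53.  67. 116. 166.
 184. 187. 181. 163. 156. 146. 141. 146. 150. 150. 147. 139.]
310 [168. 188. 194. 194. 195. 193. 184. 173. 155. 146. 132. 116. 107. 102.
  82.  63.  48.  49.  51.  47.  53.  49.  52.  51.  53.  81. 114. 124.
 116. 106. 104. 110. 126. 140. 147. 151. 149. 146. 140. 134.]
```

The predictions match along the row to within 1 px. Across it, the batteries sit about 1.6 mm further in +x. I'll descend.

{"api": "step_arm", "payload": {
  "increments": [
    [[2, 3.4, -30], [0, 0, 0]],
    [[0, 0, -30], [0, 0, 0]],
    [[0, 0, -20], [0, 0, 0]],
    [[0, 0, 0], [0, 0, 0]],
    [[0, 0, 0], [0, 0, 0]]
  ]
}}

```text
time: 3.62
eef_pos: [0.4277, 0.0663, 0.1118]
tcp_rot: [0.579, 0.815, 0.0, 0.001]
contact_force: [0.3, -0.8, 1.0]
opening: 1.005
finger_force: 0.0
```

{"api": "step_arm", "payload": {
  "increments": [
    [[-2.5, -1.8, -15], [0, 0, 0]],
    [[0, 0, -15], [0, 0, 0]],
    [[0, 0, -7], [0, 0, 0]],
    [[0, 0, 0], [0, 0, 0]],
    [[0, 0, 0], [0, 0, 0]],
    [[0, 0, 0], [0, 0, 0]]
  ]
}}

```text
time: 4.12
eef_pos: [0.4253, 0.0642, 0.0751]
tcp_rot: [0.579, 0.815, 0.001, 0.001]
contact_force: [0.3, 0.2, 0.6]
opening: 0.996
finger_force: 0.0
```

{"api": "step_arm", "payload": {
  "increments": [
    [[0, 0, 0], [0, 0, 0]],
    [[0, 0, 0], [0, 0, 0]],
    [[0, 0, 0], [0, 0, 0]],
    [[0, 0, 0], [0, 0, 0]],
    [[0, 0, 0], [0, 0, 0]],
    [[0, 0, 0], [0, 0, 0]],
    [[0, 0, 0], [0, 0, 0]],
    [[0, 0, 0], [0, 0, 0]]
  ],
  "fingers": -1,
  "grip_force": 40
}}

```text
time: 4.78
eef_pos: [0.4239, 0.0643, 0.0734]
tcp_rot: [0.579, 0.815, 0.0, 0.0]
contact_force: [0.6, 0.1, 0.4]
opening: 0.089
finger_force: 40.5
```

{"api": "step_arm", "payload": {
  "increments": [
    [[0, 0, 15], [0, 0, 0]],
    [[0, 0, 35], [0, 0, 0]],
    [[0, 0, 38], [0, 0, 0]],
    [[0, 0, 34], [0, 0, 0]],
    [[20, 12, 0], [0, 0, -0.01]],
    [[30, 19, 0], [0, 0, -0.01]],
    [[30, 19, 0], [0, 0, -0.01]],
    [[30, 19, 0], [0, 0, -0.012]]
  ]
}}

```text
time: 5.45
eef_pos: [0.5349, 0.1341, 0.1955]
tcp_rot: [0.597, 0.802, 0.0, 0.0]
contact_force: [0.3, -0.2, 0.8]
opening: 0.09
finger_force: 40.5
```

{"api": "step_arm", "payload": {
  "increments": [
    [[20, 14, 0], [0, 0, -0.01]],
    [[0, 0, 0], [0, 0, 0]],
    [[0, 0, 0], [0, 0, 0]],
    [[0, 0, 0], [0, 0, 0]]
  ]
}}

```text
time: 5.78
eef_pos: [0.553, 0.1471, 0.1945]
tcp_rot: [0.6, 0.8, -0.001, -0.001]
contact_force: [-0.7, -0.5, -0.6]
opening: 0.088
finger_force: 40.4
```

```bash
python3 - <<'E'
from h import *
from fit1 import world
import pickle
s=readout.get_state();im=cams.read_camera("wrist")[:,:,::-1].copy()
pickle.dump(s,open("w3.pkl","wb"));cv2.imwrite("pics/w3.png",im);print(s["time"],s["qpos"],s["eef_pos"],R.from_quat(s["tcp_rot"]).as_matrix()[:,0])
cv2.imwrite("pics/w3o.png",cv2.resize(im[0:370,160:480],None,fx=1.6,fy=1.6,interpolation=cv2.INTER_CUBIC))
E
```

```text
5.7833 [ 8.28697042e-02  9.60028101e-02  1.86620165e+00 -2.17206294e-04
  1.18143323e+00 -2.00363854e-01] [0.55301791 0.14713081 0.19451528] [-2.79540977e-01  9.60133739e-01  2.10253126e-04]
```

View pics/w3o.png

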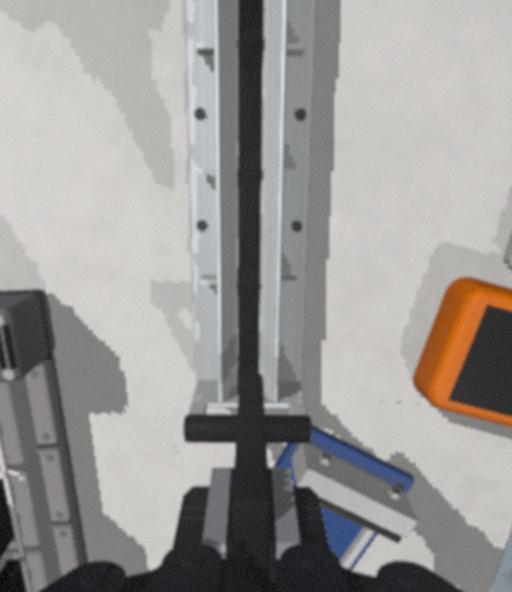

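The rack mouth is centred on the tool, with edges at columns 296 and 335.6 in the full image. The grip bar is at rows 259–275. I'll check the offset along the row against the bar and dividers.

```bash
python3 - <<'E'
from fit1 import *
p=np.array([.530,.2278,.288])
def loc(w): 
    d=w[:,:2]-p[:2];c,n=np.cos(p[2]),np.sin(p[2]);return (np.c_[c*d[:,0]+n*d[:,1],-n*d[:,0]+c*d[:,1]]*1e3).round(1).tolist()
for z in(.031,.044): print(z,loc(back([W(x,y,1) for x,y in((66,405),(238,428),(398,450),(548,468),(690,490))],z,"wrist",s)))
print("bar w1",loc(back([W(735,476,1),W(765,476,1)],.081,"wrist",s)),"lowend", loc(back([W(38,405,1),W(24,450,1)],.044,"wrist",s)))
s3=pickle.load(open("w3.pkl","rb"))
print("bar w3",loc(back([[314,259.5],[314,275]],.081,"wrist",s3)),"tcp",loc(s3["eef_pos"][None]))
print("rails w3",loc(back([[296.3,230],[335.6,230],[295,20],[338,20]],.044,"wrist",s3)))
print("bartop",loc(back([[160+185/1.6,267],[160+309/1.6,267]],.081,"wrist",s3)))
im=cv2.imread("pics/w3.png").astype(float).mean(2)
print([f"{r}:{im[r,310:323].mean():.0f}" for r in range(0,262,4)])
print([f"{r}:{im[r,303:308].mean():.0f}" for r in range(0,262,4)])
# top cam
print("bar top-cam",loc(back([[160+c/2.9,170+r/2.9] for c,r in((375,48),(396,140),(388,94))],.081,"top")))
E
```

```text
0.031 [[4.2, 112.8], [3.2, 58.6], [2.0, 3.8], [1.8, -51.8], [-0.4, -108.9]]
0.044 [[1.5, 110.8], [0.6, 58.1], [-0.6, 4.8], [-0.8, -49.2], [-3.0, -104.7]]
bar w1 [[-3.4, -109.4], [-2.2, -120.8]] lowend [[0.5, 118.9], [-14.6, 122.2]]
bar w3 [[-2.0, -107.1], [-2.1, -120.0]] tcp [[-0.8, -83.9]]
rails w3 [[-17.3, -95.7], [16.0, -95.7], [-14.8, 60.3], [15.5, 60.2]]
bartop [[-31.4, -113.2], [27.9, -113.4]]
['0:35', '4:37', '8:37', '12:39', '16:38', '20:41', '24:41', '28:38', '32:39', '36:40', '40:39', '44:42', '48:43', '52:42', '56:43', '60:44', '64:44', '68:45', '72:44', '76:45', '80:45', '84:43', '88:45', '92:45', '96:48', '100:47', '104:49', '108:45', '112:45', '116:50', '120:50', '124:50', '128:51', '132:51', '136:51', '140:49', '144:49', '148:49', '152:49', '156:50', '160:49', '164:50', '168:50', '172:53', '176:51', '180:49', '184:51', '188:53', '192:55', '196:56', '200:57', '204:57', '208:54', '212:55', '216:53', '220:54', '224:54', '228:55', '232:56', '236:46', '240:45', '244:42', '248:45', '252:44', '256:44', '260:42']
['0:116', '4:116', '8:118', '12:118', '16:117', '20:118', '24:116', '28:115', '32:118', '36:119', '40:118', '44:120', '48:119', '52:119', '56:119', '60:119', '64:118', '68:121', '72:120', '76:119', '80:120', '84:119', '88:121', '92:122', '96:122', '100:120', '104:120', '108:119', '112:118', '116:119', '120:120', '124:120', '128:121', '132:119', '136:120', '140:119', '144:119', '148:120', '152:121', '156:121', '160:121', '164:120', '168:118', '172:116', '176:116', '180:116', '184:117', '188:118', '192:118', '196:118', '200:118', '204:119', '208:118', '212:105', '216:100', '220:100', '224:97', '228:105', '232:111', '236:115', '240:111', '244:98', '248:115', '252:185', '256:132', '260:52']
bar top-cam [[25.2, -119.7], [-33.9, -114.5], [-5.0, -118.6]]
```

```bash
python3 - <<'E'
from fit1 import *
im=cv2.imread("pics/w3.png")[0:260,280:352].astype(float)
a=np.clip((im-30)*5,0,255).astype(np.uint8);b=np.clip((im-80)*1.6,0,255).astype(np.uint8)
f=lambda a:cv2.resize(cv2.rotate(a,cv2.ROTATE_90_COUNTERCLOCKWISE),None,fx=3,fy=4,interpolation=cv2.INTER_CUBIC)
cv2.imwrite("pics/w3s.png",np.vstack([f(a),f(b)]))
E
```

```text
(no output)
```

View pics/w3s.png

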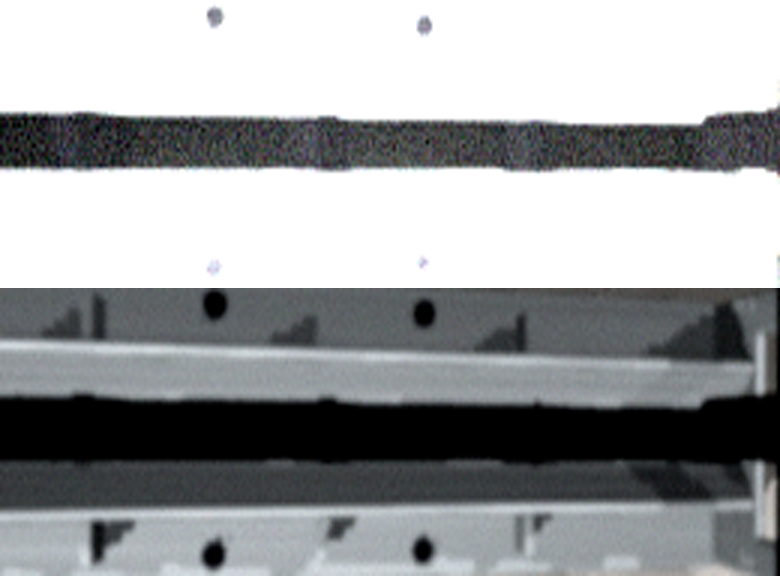

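```bash
python3 - <<'E'
from fit1 import *
p=np.array([.530,.2278,.284])
def loc(w): 
    d=w[:,:2]-p[:2];c,n=np.cos(p[2]),np.sin(p[2]);return (np.c_[c*d[:,0]+n*d[:,1],-n*d[:,0]+c*d[:,1]]*1e3).round(1)
s3=pickle.load(open("w3.pkl","rb"))
c,r,e=cam("wrist",s3);print("cam",loc(e[None]),e)
f=lambda X,col=316:[col,X/3-.5]
for nm,X in(("ribs",(98,319,521)),("holes",(214,423.5)),("bumps",(85,332,537)),("blue",(66,320,520)),("rail edges end",(752,))):
  for z in(.01,.02,.031,.044): print(nm,z,loc(back([f(x) for x in X],z,"wrist",s3))[:,1])
E
```

```text
cam [[1.  0.9]] [0.53073588 0.22900369 0.33698223]
ribs 0.01 [ 58.6   3.5 -53.3]
ribs 0.02 [ 56.9   3.4 -51.7]
ribs 0.031 [ 54.9   3.3 -49.9]
ribs 0.044 [ 52.6   3.2 -47.7]
holes 0.01 [ 30.5 -25.1]
holes 0.02 [ 29.6 -24.3]
holes 0.031 [ 28.6 -23.4]
holes 0.044 [ 27.4 -22.4]
bumps 0.01 [ 61.7  -0.  -58.1]
bumps 0.02 [ 59.8   0.  -56.3]
bumps 0.031 [ 57.8   0.1 -54.3]
bumps 0.044 [ 55.4   0.1 -52. ]
blue 0.01 [ 66.1   3.2 -53. ]
blue 0.02 [ 64.1   3.1 -51.4]
blue 0.031 [ 61.9   3.1 -49.6]
blue 0.044 [ 59.3   3.  -47.4]
rail edges end 0.01 [-127.3]
rail edges end 0.02 [-123.4]
rail edges end 0.031 [-119.1]
rail edges end 0.044 [-114.]
```

The ribs (about 58.6, 3.5, -53.3) and the holes agree that the rack is 2.8 mm further along +y than I first fitted. That also fits the 240 mm length between the end plates. I'll correct for it and descend.

{"api": "step_arm", "payload": {
  "increments": [
    [[-0.4, 2.7, -20], [0, 0, 0]],
    [[0, 0, -35], [0, 0, 0]],
    [[0, 0, -30], [0, 0, 0]],
    [[0, 0, -10], [0, 0, 0]],
    [[0, 0, -6], [0, 0, 0]],
    [[0, 0, -4], [0, 0, 0]],
    [[0, 0, -4], [0, 0, 0]],
    [[0, 0, 0], [0, 0, 0]]
  ]
}}

```text
time: 6.5
eef_pos: [0.5537, 0.1497, 0.0876]
tcp_rot: [0.6, 0.8, -0.0, 0.0]
contact_force: [-1.4, -0.3, 0.3]
opening: 0.086
finger_force: 40.5
```

{"api": "step_arm", "payload": {
  "increments": [
    [[0, 0, -3], [0, 0, 0]],
    [[0, 0, -3], [0, 0, 0]],
    [[0, 0, -3], [0, 0, 0]],
    [[0, 0, 0], [0, 0, 0]],
    [[0, 0, 0], [0, 0, 0]]
  ]
}}

```text
time: 6.92
eef_pos: [0.5528, 0.1499, 0.0776]
tcp_rot: [0.6, 0.8, -0.001, -0.001]
contact_force: [-5.1, -0.7, 1.4]
opening: 0.092
finger_force: 40.8
```

{"api": "step_arm", "payload": {
  "increments": [
    [[-0.8, -0.2, -3], [0, 0, 0]],
    [[0, 0, -3], [0, 0, 0]],
    [[0, 0, -3], [0, 0, 0]],
    [[0, 0, -2], [0, 0, 0]],
    [[0, 0, 0], [0, 0, 0]],
    [[0, 0, 0], [0, 0, 0]]
  ]
}}

```text
time: 7.42
eef_pos: [0.5525, 0.1497, 0.0657]
tcp_rot: [0.6, 0.8, -0.0, -0.0]
contact_force: [-2.7, 0.3, -1.9]
opening: 0.089
finger_force: 40.4
```

{"api": "step_arm", "payload": {
  "increments": [
    [[-0.4, -0.1, -1.5], [0, 0, 0]],
    [[0, 0, -1.5], [0, 0, 0]],
    [[0, 0, 0], [0, 0, 0]],
    [[0, 0, 0], [0, 0, 0]]
  ]
}}

```text
time: 7.75
eef_pos: [0.5525, 0.1497, 0.0634]
tcp_rot: [0.6, 0.8, 0.0, 0.0]
contact_force: [-1.2, -0.4, 0.3]
opening: 0.088
finger_force: 40.8
```

{"api": "step_arm", "payload": {
  "increments": [
    [[0, 0, -1], [0, 0, 0]],
    [[0, 0, -1], [0, 0, 0]],
    [[0, 0, 0], [0, 0, 0]],
    [[0, 0, 0], [0, 0, 0]]
  ]
}}

```text
time: 8.08
eef_pos: [0.5527, 0.1498, 0.0634]
tcp_rot: [0.6, 0.8, -0.0, 0.0]
contact_force: [-6.0, 0.0, 10.2]
opening: 0.09
finger_force: 42.2
```

It seated right at the predicted height. I'll release and go for battery two.

{"api": "step_arm", "payload": {
  "increments": [
    [[0, 0, 1], [0, 0, 0]],
    [[0, 0, 0], [0, 0, 0]],
    [[0, 0, 0], [0, 0, 0]],
    [[0, 0, 0], [0, 0, 0]],
    [[0, 0, 20], [0, 0, 0]],
    [[0, 0, 35], [0, 0, 0]],
    [[0, 0, 35], [0, 0, 0]],
    [[0, 0, 15], [0, 0, 0]]
  ],
  "fingers": -0.2
}}

```text
time: 8.75
eef_pos: [0.5548, 0.15, 0.1723]
tcp_rot: [0.6, 0.8, 0.003, 0.003]
contact_force: [1.0, 0.5, 1.0]
opening: 0.402
finger_force: 0.0
```

{"api": "step_arm", "payload": {
  "increments": [
    [[-20, -25, 0], [0, 0, 0.011]],
    [[-25, -31, 0], [0, 0, 0.012]],
    [[-25, -31, 0], [0, 0, 0.012]],
    [[-25, -31, 0], [0, 0, 0.012]],
    [[-15, -18, 0], [0, 0, 0.01]],
    [[0, 0, 0], [0, 0, 0]],
    [[0, 0, 0], [0, 0, 0]],
    [[0, 0, 0], [0, 0, 0]]
  ]
}}

```text
time: 9.42
eef_pos: [0.4428, 0.0138, 0.1676]
tcp_rot: [0.577, 0.816, 0.0, 0.001]
contact_force: [0.3, 0.9, 0.5]
opening: 0.402
finger_force: 0.0
```

```bash
python3 - <<'E'
from h import *
from fit1 import world
import pickle
s=readout.get_state();im=cams.read_camera("wrist")[:,:,::-1].copy()
pickle.dump(s,open("w4.pkl","wb"));cv2.imwrite("pics/w4.png",im);print(s["time"],s["eef_pos"],R.from_quat(s["tcp_rot"]).as_matrix()[:,0])
b=[.4505,-.0123,.34]
g=im.astype(float).mean(2)
for y in (27,-27,-81):
  q=proj(world(b,[[0,y/1e3+.0185,.106],[0,y/1e3-.0185,.106]]),"wrist",s).round(1);print(y,q.tolist())
  m=int(q[:,1].mean());c=int(q[:,0].mean())
  if m<478:
    print(c-14,g[m,c-14:c+16].round().tolist())
    print([f"{r}:{g[r,c-2:c+4].mean():.0f}" for r in range(int(q[0,1])-10,min(int(q[1,1])+10,478),2)])
cv2.imwrite("pics/w4o.png",im)
E
```

```text
9.4167 [0.44283988 0.01376228 0.16762317] [-3.33032358e-01  9.42915328e-01 -3.64535117e-04]
27 [[312.0, 228.5], [312.2, 285.1]]
298 [115.0, 117.0, 116.0, 114.0, 108.0, 105.0, 107.0, 108.0, 99.0, 79.0, 59.0, 54.0, 51.0, 53.0, 54.0, 49.0, 52.0, 55.0, 54.0, 49.0, 47.0, 57.0, 73.0, 101.0, 112.0, 113.0, 116.0, 115.0, 122.0, 134.0]
['218:47', '220:45', '222:48', '224:46', '226:47', '228:46', '230:49', '232:52', '234:55', '236:53', '238:53', '240:52', '242:54', '244:53', '246:53', '248:54', '250:53', '252:52', '254:53', '256:52', '258:53', '260:51', '262:52', '264:52', '266:53', '268:49', '270:51', '272:53', '274:52', '276:53', '278:51', '280:51', '282:51', '284:51', '286:41', '288:38', '290:37', '292:39', '294:38']
-27 [[312.3, 309.2], [312.4, 357.7]]
298 [118.0, 118.0, 116.0, 116.0, 113.0, 106.0, 107.0, 107.0, 98.0, 74.0, 50.0, 36.0, 38.0, 41.0, 37.0, 41.0, 38.0, 39.0, 39.0, 42.0, 47.0, 72.0, 104.0, 114.0, 115.0, 115.0, 118.0, 128.0, 144.0, 148.0]
['299:37', '301:41', '303:36', '305:40', '307:39', '309:41', '311:48', '313:43', '315:41', '317:40', '319:39', '321:39', '323:38', '325:40', '327:39', '329:40', '331:39', '333:39', '335:39', '337:39', '339:40', '341:37', '343:38', '345:38', '347:37', '349:38', '351:37', '353:38', '355:38', '357:35', '359:33', '361:29', '363:30', '365:32']
-81 [[312.5, 378.4], [312.7, 420.4]]
298 [130.0, 134.0, 131.0, 134.0, 133.0, 135.0, 134.0, 136.0, 120.0, 83.0, 46.0, 32.0, 34.0, 33.0, 37.0, 34.0, 38.0, 37.0, 35.0, 45.0, 85.0, 118.0, 134.0, 136.0, 136.0, 132.0, 136.0, 135.0, 138.0, 137.0]
['368:31', '370:31', '372:30', '374:32', '376:32', '378:33', '380:35', '382:37', '384:37', '386:36', '388:37', '390:37', '392:36', '394:36', '396:36', '398:35', '400:35', '402:38', '404:33', '406:36', '408:36', '410:34', '412:34', '414:35', '416:34', '418:35', '420:89', '422:133', '424:133', '426:134', '428:135']
```

View pics/w4o.png

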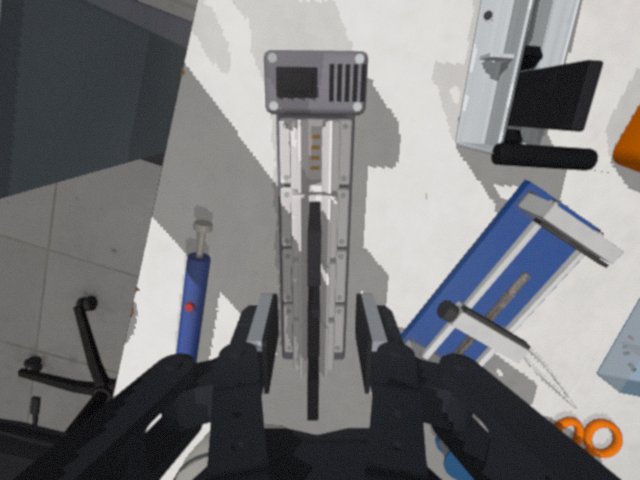

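Battery 1 is standing upright in the grip-plate pocket, and battery 2 lies between the fingers at rows 230–285, column 314. I'll descend and grasp it.

{"api": "step_arm", "payload": {
  "increments": [
    [[0, -0.5, -30], [0, 0, 0]],
    [[0, 0, -35], [0, 0, 0]],
    [[0, 0, -20], [0, 0, 0]],
    [[0, 0, -9], [0, 0, 0]],
    [[0, 0, 0], [0, 0, 0]],
    [[0, 0, 0], [0, 0, 0]],
    [[0, 0, 0], [0, 0, 0]]
  ]
}}

```text
time: 10.05
eef_pos: [0.4439, 0.0132, 0.0749]
tcp_rot: [0.577, 0.817, 0.001, 0.001]
contact_force: [0.3, 0.1, -0.7]
opening: 0.397
finger_force: 0.0
```

{"api": "step_arm", "payload": {
  "increments": [
    [[0, 0, 0], [0, 0, 0]],
    [[0, 0, 0], [0, 0, 0]],
    [[0, 0, 0], [0, 0, 0]],
    [[0, 0, 0], [0, 0, 0]],
    [[0, 0, 0], [0, 0, 0]],
    [[0, 0, 0], [0, 0, 0]]
  ],
  "fingers": -1
}}

```text
time: 10.55
eef_pos: [0.4425, 0.0127, 0.0748]
tcp_rot: [0.577, 0.817, -0.001, 0.0]
contact_force: [-3.0, -1.3, 5.6]
opening: 0.088
finger_force: 39.7
```

{"api": "step_arm", "payload": {
  "increments": [
    [[0, 0, 15], [0, 0, 0]],
    [[0, 0, 35], [0, 0, 0]],
    [[0, 0, 38], [0, 0, 0]],
    [[0, 0, 32], [0, 0, 0]],
    [[12, 24, 0], [0, 0, -0.01]],
    [[17, 35, 0], [0, 0, -0.01]],
    [[17, 35, 0], [0, 0, -0.01]],
    [[17, 35, 0], [0, 0, -0.01]]
  ]
}}

```text
time: 11.22
eef_pos: [0.5061, 0.1436, 0.1946]
tcp_rot: [0.594, 0.804, 0.001, 0.001]
contact_force: [0.5, -1.3, -0.4]
opening: 0.09
finger_force: 40.1
```

{"api": "step_arm", "payload": {
  "increments": [
    [[17, 35, 0], [0, 0, -0.01]],
    [[13.8, 26.7, 0], [0, 0, -0.009]],
    [[0, 0, 0], [0, 0, 0]],
    [[0, 0, 0], [0, 0, 0]],
    [[0, 0, 0], [0, 0, 0]],
    [[0, 0, 0], [0, 0, 0]]
  ]
}}

```text
time: 11.72
eef_pos: [0.5356, 0.203, 0.1933]
tcp_rot: [0.602, 0.799, -0.0, -0.0]
contact_force: [-0.1, -0.1, -0.1]
opening: 0.091
finger_force: 40.0
```

{"api": "step_arm", "payload": {
  "increments": [
    [[0.7, 0.4, -20], [0, 0, 0]],
    [[0, 0, -35], [0, 0, 0]],
    [[0, 0, -30], [0, 0, 0]],
    [[0, 0, -10], [0, 0, 0]],
    [[0, 0, -6], [0, 0, 0]],
    [[0, 0, -4], [0, 0, 0]],
    [[0, 0, -4], [0, 0, 0]],
    [[0, 0, -2], [0, 0, 0]]
  ]
}}

```text
time: 12.38
eef_pos: [0.5373, 0.2042, 0.0836]
tcp_rot: [0.601, 0.799, 0.0, 0.0]
contact_force: [-0.7, 0.1, -0.2]
opening: 0.088
finger_force: 40.1
```

{"api": "step_arm", "payload": {
  "increments": [
    [[0, 0, -3], [0, 0, 0]],
    [[0, 0, -3], [0, 0, 0]],
    [[0, 0, -3], [0, 0, 0]],
    [[0, 0, 0], [0, 0, 0]],
    [[0, 0, 0], [0, 0, 0]]
  ]
}}

```text
time: 12.8
eef_pos: [0.5371, 0.2044, 0.0734]
tcp_rot: [0.601, 0.799, 0.0, 0.0]
contact_force: [-0.6, -0.8, -0.6]
opening: 0.09
finger_force: 40.0
```

{"api": "step_arm", "payload": {
  "increments": [
    [[-0.4, -0.4, -3], [0, 0, 0]],
    [[0, 0, -3], [0, 0, 0]],
    [[0, 0, -3], [0, 0, 0]],
    [[0, 0, -1], [0, 0, 0]],
    [[0, 0, 0], [0, 0, 0]],
    [[0, 0, 0], [0, 0, 0]]
  ]
}}

```text
time: 13.3
eef_pos: [0.537, 0.204, 0.0649]
tcp_rot: [0.601, 0.799, 0.0, 0.0]
contact_force: [-3.8, 0.1, 6.9]
opening: 0.087
finger_force: 41.2
```

{"api": "step_arm", "payload": {
  "increments": [
    [[0, 0, 1.5], [0, 0, 0]],
    [[0, 0, 0], [0, 0, 0]],
    [[0, 0, 0], [0, 0, 0]],
    [[0, 0, 0], [0, 0, 0]],
    [[0, 0, 20], [0, 0, 0]],
    [[0, 0, 35], [0, 0, 0]],
    [[0, 0, 35], [0, 0, 0]],
    [[0, 0, 15], [0, 0, 0]]
  ],
  "fingers": -0.2
}}

```text
time: 13.97
eef_pos: [0.5385, 0.2043, 0.1747]
tcp_rot: [0.601, 0.799, 0.003, 0.002]
contact_force: [0.7, 0.3, -0.3]
opening: 0.399
finger_force: 0.0
```

{"api": "step_arm", "payload": {
  "increments": [
    [[-8, -26, 0], [0, 0, 0.01]],
    [[-12, -38, 0], [0, 0, 0.01]],
    [[-12, -38, 0], [0, 0, 0.01]],
    [[-12, -38, 0], [0, 0, 0.01]],
    [[-12, -38, 0], [0, 0, 0.01]],
    [[-12, -38, 0], [0, 0, 0.01]],
    [[-8.8, -26, 0], [0, 0, 0]],
    [[0, 0, 0], [0, 0, 0]]
  ]
}}

```text
time: 14.63
eef_pos: [0.4582, -0.0418, 0.1696]
tcp_rot: [0.579, 0.815, -0.001, 0.0]
contact_force: [0.6, -0.9, 0.2]
opening: 0.397
finger_force: 0.0
```

{"api": "step_arm", "payload": {
  "increments": [
    [[0, 0, 0], [0, 0, 0]],
    [[0, 0, 0], [0, 0, 0]],
    [[0, 0, 0], [0, 0, 0]]
  ]
}}

```text
time: 14.88
eef_pos: [0.4597, -0.0373, 0.1697]
tcp_rot: [0.576, 0.817, 0.0, -0.0]
contact_force: [1.0, 1.1, -0.3]
opening: 0.399
finger_force: 0.0
```

{"api": "step_arm", "payload": {
  "increments": [
    [[0.5, -0.8, -30], [0, 0, 0]],
    [[0, 0, -35], [0, 0, 0]],
    [[0, 0, -20], [0, 0, 0]],
    [[0, 0, -10.5], [0, 0, 0]],
    [[0, 0, 0], [0, 0, 0]],
    [[0, 0, 0], [0, 0, 0]],
    [[0, 0, 0], [0, 0, 0]]
  ]
}}

```text
time: 15.47
eef_pos: [0.4615, -0.0389, 0.0759]
tcp_rot: [0.577, 0.817, 0.0, 0.001]
contact_force: [1.5, -0.1, 0.9]
opening: 0.402
finger_force: 0.0
```

{"api": "step_arm", "payload": {
  "increments": [
    [[0, 0, 0], [0, 0, 0]],
    [[0, 0, 0], [0, 0, 0]],
    [[0, 0, 0], [0, 0, 0]],
    [[0, 0, 0], [0, 0, 0]],
    [[0, 0, 0], [0, 0, 0]],
    [[0, 0, 0], [0, 0, 0]]
  ],
  "fingers": -1
}}

```text
time: 15.97
eef_pos: [0.4603, -0.0395, 0.0758]
tcp_rot: [0.577, 0.817, -0.001, 0.0]
contact_force: [-1.5, -0.5, 5.0]
opening: 0.09
finger_force: 39.8
```

{"api": "step_arm", "payload": {
  "increments": [
    [[0, 0, 15], [0, 0, 0]],
    [[0, 0, 35], [0, 0, 0]],
    [[0, 0, 38], [0, 0, 0]],
    [[0, 0, 32], [0, 0, 0]],
    [[5, 26, 0], [0, 0, 0]],
    [[8, 38, 0], [0, 0, -0.01]],
    [[8, 38, 0], [0, 0, -0.01]],
    [[8, 38, 0], [0, 0, -0.01]]
  ]
}}

```text
time: 16.63
eef_pos: [0.4895, 0.1024, 0.1955]
tcp_rot: [0.59, 0.807, 0.001, 0.001]
contact_force: [1.0, -0.5, -0.7]
opening: 0.086
finger_force: 39.8
```

{"api": "step_arm", "payload": {
  "increments": [
    [[8, 38, 0], [0, 0, -0.01]],
    [[8, 38, 0], [0, 0, -0.01]],
    [[8, 38, 0], [0, 0, -0.009]],
    [[8, 38, 0], [0, 0, 0]],
    [[0, 4, 0], [0, 0, 0]],
    [[0, 0, 0], [0, 0, 0]],
    [[0, 0, 0], [0, 0, 0]],
    [[0, 0, 0], [0, 0, 0]]
  ]
}}

```text
time: 17.3
eef_pos: [0.5208, 0.256, 0.1943]
tcp_rot: [0.601, 0.799, -0.0, 0.0]
contact_force: [0.1, -0.3, -0.7]
opening: 0.094
finger_force: 39.8
```

{"api": "step_arm", "payload": {
  "increments": [
    [[0.2, 0, -20], [0, 0, 0]],
    [[0, 0, -35], [0, 0, 0]],
    [[0, 0, -30], [0, 0, 0]],
    [[0, 0, -10], [0, 0, 0]],
    [[0, 0, -6], [0, 0, 0]],
    [[0, 0, -4], [0, 0, 0]],
    [[0, 0, -4], [0, 0, 0]],
    [[0, 0, -2], [0, 0, 0]]
  ]
}}

```text
time: 17.97
eef_pos: [0.5222, 0.2571, 0.0847]
tcp_rot: [0.601, 0.799, 0.001, 0.001]
contact_force: [-0.6, 0.0, -0.3]
opening: 0.09
finger_force: 39.8
```

{"api": "step_arm", "payload": {
  "increments": [
    [[0, 0, -3], [0, 0, 0]],
    [[0, 0, -3], [0, 0, 0]],
    [[0, 0, -3], [0, 0, 0]],
    [[0, 0, 0], [0, 0, 0]],
    [[0, 0, 0], [0, 0, 0]]
  ]
}}

```text
time: 18.38
eef_pos: [0.5213, 0.2571, 0.0743]
tcp_rot: [0.601, 0.8, 0.0, 0.0]
contact_force: [-0.8, -0.5, 0.1]
opening: 0.089
finger_force: 39.8
```

{"api": "step_arm", "payload": {
  "increments": [
    [[0, -0.4, -3], [0, 0, 0]],
    [[0, 0, -3], [0, 0, 0]],
    [[0, 0, -3], [0, 0, 0]],
    [[0, 0, -1], [0, 0, 0]],
    [[0, 0, 0], [0, 0, 0]],
    [[0, 0, 0], [0, 0, 0]]
  ]
}}

```text
time: 18.88
eef_pos: [0.5217, 0.2569, 0.066]
tcp_rot: [0.601, 0.8, 0.0, 0.0]
contact_force: [-3.0, -1.6, 7.8]
opening: 0.092
finger_force: 41.0
```

{"api": "step_arm", "payload": {
  "increments": [
    [[0, 0, 1.5], [0, 0, 0]],
    [[0, 0, 0], [0, 0, 0]],
    [[0, 0, 0], [0, 0, 0]],
    [[0, 0, 0], [0, 0, 0]],
    [[0, 0, 20], [0, 0, 0]],
    [[0, 0, 35], [0, 0, 0]],
    [[0, 0, 35], [0, 0, 0]],
    [[0, 0, 15], [0, 0, 0]]
  ],
  "fingers": -0.2
}}

```text
time: 19.55
eef_pos: [0.5233, 0.2573, 0.1756]
tcp_rot: [0.601, 0.799, 0.003, 0.002]
contact_force: [1.6, 0.8, 0.4]
opening: 0.396
finger_force: 0.0
```

{"api": "step_arm", "payload": {
  "increments": [
    [[-4, -30, 0], [0, 0, 0.01]],
    [[-5, -40, 0], [0, 0, 0.01]],
    [[-5, -40, 0], [0, 0, 0.01]],
    [[-5, -40, 0], [0, 0, 0.01]],
    [[-5, -40, 0], [0, 0, 0.01]],
    [[-5, -40, 0], [0, 0, 0.009]],
    [[-5, -40, 0], [0, 0, 0]],
    [[-5, -40, 0], [0, 0, 0]]
  ]
}}

```text
time: 20.22
eef_pos: [0.4814, -0.055, 0.1707]
tcp_rot: [0.577, 0.817, 0.0, 0.0]
contact_force: [0.6, -0.0, 0.3]
opening: 0.402
finger_force: 0.0
```

{"api": "step_arm", "payload": {
  "increments": [
    [[-5, -35, 0], [0, 0, 0]],
    [[0, 0, 0], [0, 0, 0]],
    [[0, 0, 0], [0, 0, 0]],
    [[0, 0, 0], [0, 0, 0]],
    [[0, 0, 0], [0, 0, 0]]
  ]
}}

```text
time: 20.63
eef_pos: [0.4771, -0.0873, 0.1705]
tcp_rot: [0.576, 0.817, 0.0, -0.0]
contact_force: [0.0, 0.0, -0.3]
opening: 0.4
finger_force: 0.0
```

```bash
python3 - <<'E'
from h import *
from fit1 import world
s=readout.get_state();im=cams.read_camera("wrist")[:,:,::-1].copy();cv2.imwrite("pics/w5.png",im)
print(s["time"],s["eef_pos"],R.from_quat(s["tcp_rot"]).as_matrix()[:,0])
g=im.astype(float).mean(2);b=[.4505,-.0123,.34]
q=proj(world(b,[[0,-.081+.0185,.106],[0,-.081-.0185,.106]]),"wrist",s).round(1);print(q.tolist())
m=int(q[:,1].mean());c=int(q[:,0].mean())
print(c-14,g[m,c-14:c+16].round().tolist())
print([f"{r}:{g[r,c-2:c+4].mean():.0f}" for r in range(int(q[0,1])-10,int(q[1,1])+10,2)])
E
```

```text
20.6333 [ 0.47713891 -0.08731939  0.17052587] [-3.35654822e-01  9.41984831e-01  6.47163101e-04]
[[314.6, 229.1], [314.5, 284.9]]
300 [198.0, 185.0, 148.0, 119.0, 114.0, 119.0, 113.0, 105.0, 70.0, 50.0, 47.0, 38.0, 42.0, 47.0, 43.0, 39.0, 40.0, 43.0, 40.0, 41.0, 55.0, 77.0, 95.0, 102.0, 104.0, 99.0, 108.0, 120.0, 132.0, 132.0]
['219:35', '221:37', '223:35', '225:35', '227:36', '229:36', '231:39', '233:41', '235:40', '237:43', '239:42', '241:41', '243:44', '245:43', '247:42', '249:44', '251:42', '253:45', '255:44', '257:42', '259:44', '261:44', '263:46', '265:46', '267:46', '269:45', '271:45', '273:46', '275:45', '277:44', '279:47', '281:43', '283:46', '285:116', '287:189', '289:192', '291:192', '293:192']
```

{"api": "step_arm", "payload": {
  "increments": [
    [[0, -1, -30], [0, 0, 0]],
    [[0, 0, -35], [0, 0, 0]],
    [[0, 0, -20], [0, 0, 0]],
    [[0, 0, -11.5], [0, 0, 0]],
    [[0, 0, 0], [0, 0, 0]],
    [[0, 0, 0], [0, 0, 0]],
    [[0, 0, 0], [0, 0, 0]]
  ]
}}

```text
time: 21.27
eef_pos: [0.4786, -0.0894, 0.076]
tcp_rot: [0.576, 0.817, 0.0, 0.001]
contact_force: [-0.1, -0.2, -0.1]
opening: 0.396
finger_force: 0.0
```

{"api": "step_arm", "payload": {
  "increments": [
    [[0, 0, 0], [0, 0, 0]],
    [[0, 0, 0], [0, 0, 0]],
    [[0, 0, 0], [0, 0, 0]],
    [[0, 0, 0], [0, 0, 0]],
    [[0, 0, 0], [0, 0, 0]],
    [[0, 0, 0], [0, 0, 0]]
  ],
  "fingers": -1
}}

```text
time: 21.77
eef_pos: [0.4775, -0.0901, 0.0759]
tcp_rot: [0.577, 0.817, -0.001, 0.001]
contact_force: [-3.7, -0.8, 6.4]
opening: 0.087
finger_force: 40.0
```

{"api": "step_arm", "payload": {
  "increments": [
    [[0, 0, 15], [0, 0, 0]],
    [[0, 0, 35], [0, 0, 0]],
    [[0, 0, 38], [0, 0, 0]],
    [[0, 0, 32], [0, 0, 0]],
    [[2, 28, 0], [0, 0, 0]],
    [[3, 38, 0], [0, 0, 0]],
    [[3, 38, 0], [0, 0, -0.01]],
    [[3, 38, 0], [0, 0, -0.01]]
  ]
}}

```text
time: 22.43
eef_pos: [0.4884, 0.0539, 0.1952]
tcp_rot: [0.586, 0.81, 0.001, 0.001]
contact_force: [1.2, -0.6, -0.6]
opening: 0.091
finger_force: 39.8
```

{"api": "step_arm", "payload": {
  "increments": [
    [[3, 38, 0], [0, 0, -0.01]],
    [[3, 38, 0], [0, 0, -0.01]],
    [[3, 38, 0], [0, 0, -0.01]],
    [[3, 38, 0], [0, 0, -0.009]],
    [[3, 38, 0], [0, 0, 0]],
    [[2, 38, 0], [0, 0, 0]],
    [[0.5, 30, 0], [0, 0, 0]],
    [[0, 0, 0], [0, 0, 0]]
  ]
}}

```text
time: 23.1
eef_pos: [0.5053, 0.3155, 0.1947]
tcp_rot: [0.599, 0.801, 0.002, -0.0]
contact_force: [0.4, -0.6, -0.5]
opening: 0.089
finger_force: 39.8
```

{"api": "step_arm", "payload": {
  "increments": [
    [[0, 0, 0], [0, 0, 0]],
    [[0, 0, 0], [0, 0, 0]],
    [[0, 0, 0], [0, 0, 0]]
  ]
}}

```text
time: 23.35
eef_pos: [0.5058, 0.3096, 0.1943]
tcp_rot: [0.601, 0.799, -0.0, 0.0]
contact_force: [-0.1, -0.8, -0.4]
opening: 0.088
finger_force: 39.8
```

{"api": "step_arm", "payload": {
  "increments": [
    [[-0.5, 0.2, -20], [0, 0, 0]],
    [[0, 0, -35], [0, 0, 0]],
    [[0, 0, -30], [0, 0, 0]],
    [[0, 0, -10], [0, 0, 0]],
    [[0, 0, -6], [0, 0, 0]],
    [[0, 0, -4], [0, 0, 0]],
    [[0, 0, -4], [0, 0, 0]],
    [[0, 0, -2], [0, 0, 0]]
  ]
}}

```text
time: 24.02
eef_pos: [0.5065, 0.3111, 0.0848]
tcp_rot: [0.601, 0.799, 0.001, 0.001]
contact_force: [-0.0, 0.5, -0.6]
opening: 0.089
finger_force: 39.8
```

{"api": "step_arm", "payload": {
  "increments": [
    [[0, 0, -3], [0, 0, 0]],
    [[0, 0, -3], [0, 0, 0]],
    [[0, 0, -3], [0, 0, 0]],
    [[0, 0, 0], [0, 0, 0]],
    [[0, 0, 0], [0, 0, 0]]
  ]
}}

```text
time: 24.43
eef_pos: [0.5051, 0.3109, 0.0742]
tcp_rot: [0.601, 0.799, -0.0, -0.0]
contact_force: [-0.5, 0.4, -0.1]
opening: 0.088
finger_force: 39.8
```

{"api": "step_arm", "payload": {
  "increments": [
    [[0.3, -0.3, -3], [0, 0, 0]],
    [[0, 0, -3], [0, 0, 0]],
    [[0, 0, -3], [0, 0, 0]],
    [[0, 0, -1], [0, 0, 0]],
    [[0, 0, 0], [0, 0, 0]],
    [[0, 0, 0], [0, 0, 0]]
  ]
}}

```text
time: 24.93
eef_pos: [0.506, 0.3108, 0.0661]
tcp_rot: [0.601, 0.8, 0.0, 0.0]
contact_force: [-3.1, -1.8, 6.9]
opening: 0.091
finger_force: 41.0
```

It's seated. I'll release, lift clear and back off over the bank, then look.

{"api": "step_arm", "payload": {
  "increments": [
    [[0, 0, 1.5], [0, 0, 0]],
    [[0, 0, 0], [0, 0, 0]],
    [[0, 0, 0], [0, 0, 0]],
    [[0, 0, 0], [0, 0, 0]],
    [[0, 0, 20], [0, 0, 0]],
    [[0, 0, 40], [0, 0, 0]],
    [[0, 0, 40], [0, 0, 0]],
    [[0, 0, 40], [0, 0, 0]]
  ],
  "fingers": -0.2
}}

```text
time: 25.6
eef_pos: [0.5048, 0.3103, 0.2063]
tcp_rot: [0.601, 0.799, -0.001, -0.001]
contact_force: [0.4, 0.7, 0.3]
opening: 0.4
finger_force: 0.0
```

{"api": "step_arm", "payload": {
  "increments": [
    [[0, -30, 20], [0, 0, 0]],
    [[0, -40, 10], [0, 0, 0]],
    [[-10, -40, 0], [0, 0, 0]],
    [[-10, -30, 0], [0, 0, 0]],
    [[0, 0, 0], [0, 0, 0]],
    [[0, 0, 0], [0, 0, 0]],
    [[0, 0, 0], [0, 0, 0]],
    [[0, 0, 0], [0, 0, 0]]
  ]
}}

```text
time: 26.27
eef_pos: [0.4857, 0.1714, 0.2356]
tcp_rot: [0.6, 0.8, 0.0, -0.0]
contact_force: [-0.2, 0.4, 0.1]
opening: 0.402
finger_force: 0.0
```

```bash
python3 - <<'E'
from h import *
s=readout.get_state();im=cams.read_camera("wrist")[:,:,::-1].copy();sd=cams.read_camera("side")[:,:,::-1]
print(s["time"],s["eef_pos"],s["contact_force"])
a=cv2.resize(im,(533,400));b=cv2.resize(sd[180:320,220:400],None,fx=1.45,fy=1.45);c=np.zeros((400,b.shape[1],3),np.uint8);c[:b.shape[0]]=b
cv2.imwrite("pics/end.png",np.hstack([a,c]))
E
```

```text
26.2667 [0.48568823 0.17136522 0.2356486 ] [-0.18935553  0.41887006  0.0925442 ]
```

View pics/end.png

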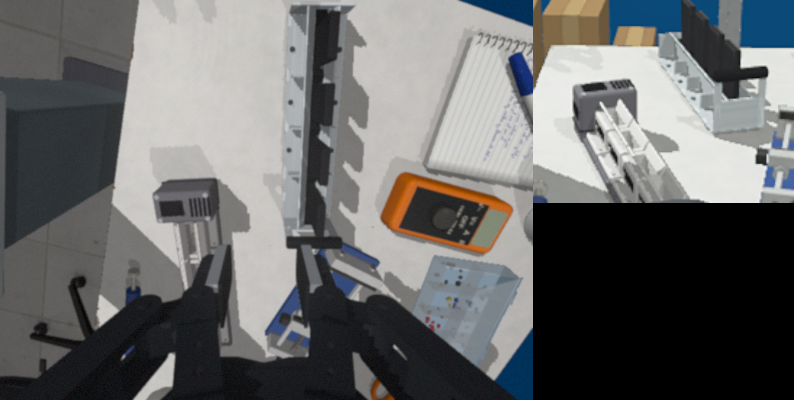

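All four batteries stand level in the rack (side inset, x≈690–740). The bank is empty, and the gripper is clear of everything.

```bash
python3 -c "
from plant import sign_off
print(sign_off())"
```

```text
the job is handed in; nothing more can be done
None
```

All four batteries were moved from the bank to the rack in the order asked, standing contacts down and fully home, and I handed the job in at about 26 s on the robot's clock.

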